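# Line up the specimen jars by size

## Task

Line up the four specimen jars by size on the row of round marks on the grey strip: the smallest on the red mark, then each next larger one on the next mark along, so that the largest stands at the other end. Stand each jar upright in the middle of its mark, never let a jar tip over, and leave the petri dish and the loupe where they are.

Things in the scene. Friction and masses are not known exactly. Their poses are not given: they have to be found in the camera images.
- jar_small: closed white plastic specimen jar with a blue screw cap, loose, standing upright: 34 mm across the cap (its widest part, the top 16 mm; the white body is 3 mm narrower), 44 mm tall, round. Origin: centre of its underside, z up.
- jar_medium: closed white plastic specimen jar with a green screw cap, loose, standing upright: 42 mm across the cap (its widest part, the top 16 mm; the white body is 3 mm narrower), 58 mm tall, round. Origin: centre of its underside, z up.
- jar_large: closed white plastic specimen jar with a yellow screw cap, loose, standing upright: 50 mm across the cap (its widest part, the top 16 mm; the white body is 3 mm narrower), 74 mm tall, round. Origin: centre of its underside, z up.
- jar_largest: closed white plastic specimen jar with a black screw cap, loose, standing upright: 58 mm across the cap (its widest part, the top 16 mm; the white body is 3 mm narrower), 92 mm tall, round. Origin: centre of its underside, z up.
- mark_red: Red round mark, a fixed disc 64 mm across, 2 mm thick, on a fixed grey strip (88 x 344 mm, 6 mm thick). Origin: centre of its underside, 6 mm above the table (its top: 8 mm). y axis along the row (either sense), z up. The four marks lie in a straight row, 80 mm between centres. It is at one end of the row; which end varies.
- mark_end: White round mark, a fixed disc 64 mm across, 2 mm thick, on a fixed grey strip (88 x 344 mm, 6 mm thick). Origin: centre of its underside, 6 mm above the table (its top: 8 mm). y axis along the row (either sense), z up. The four marks lie in a straight row, 80 mm between centres. It is at the end of the row farthest from the red one.
- mark_mid_a: White round mark, a fixed disc 64 mm across, 2 mm thick, on a fixed grey strip (88 x 344 mm, 6 mm thick). Origin: centre of its underside, 6 mm above the table (its top: 8 mm). y axis along the row (either sense), z up. The four marks lie in a straight row, 80 mm between centres. It is one of the two inner marks; which one is next to the red mark varies.
- mark_mid_b: White round mark, a fixed disc 64 mm across, 2 mm thick, on a fixed grey strip (88 x 344 mm, 6 mm thick). Origin: centre of its underside, 6 mm above the table (its top: 8 mm). y axis along the row (either sense), z up. The four marks lie in a straight row, 80 mm between centres. It is one of the two inner marks; which one is next to the red mark varies.
- dish: bystander: open clear petri dish with black rings printed on it, loose, 90 mm across, 15 mm tall. Origin: centre of its underside.
- loupe: bystander: black round hand loupe, loose, 52 mm across, 28 mm tall. Origin: centre of its underside.
Things that resemble listed ones, but are neither listed nor needed, are in the scene too. What is shaped like the jar_small but pink is not meant. Leave any orange look-alike of the jar_large alone.

How it is judged:
At the end, for the whole second after the job is handed in: Counting from the red mark the jars stand smallest (blue cap), medium (green), large (yellow), largest (black), each resting on its mark's top, upright within 0.1 rad, its axis within 14 mm of the mark's centre, released and at rest (horizontal distance between jar_small and mark_red below 0.014 m and z of jar_small in the frame of mark_red between -0.001 and 0.005 m and horizontal distance between jar_largest and mark_end below 0.014 m and z of jar_largest in the frame of mark_end between -0.001 and 0.005 m and ((horizontal distance between mark_mid_a and mark_red below 0.12 m and horizontal distance between jar_medium and mark_mid_a below 0.014 m and z of jar_medium in the frame of mark_mid_a between -0.001 and 0.005 m and horizontal distance between jar_large and mark_mid_b below 0.014 m and z of jar_large in the frame of mark_mid_b between -0.001 and 0.005 m) or (horizontal distance between mark_mid_a and mark_red above 0.12 m and horizontal distance between jar_medium and mark_mid_b below 0.014 m and z of jar_medium in the frame of mark_mid_b between -0.001 and 0.005 m and horizontal distance between jar_large and mark_mid_a below 0.014 m and z of jar_large in the frame of mark_mid_a between -0.001 and 0.005 m)) and angle between each of jar_small, jar_medium, jar_large, jar_largest's own z axis and vertical below 0.1 rad and linear speed of each of jar_small, jar_medium, jar_large, jar_largest below 0.01 m/s); the robot touches nothing.
It fails at once if a jar tips over (leans more than 0.6 rad) (angle between any of jar_small, jar_medium, jar_large, jar_largest's own z axis and vertical above 0.6 rad).
It fails at once if the petri dish or the loupe is moved by more than 20 mm (distance of any of dish, loupe from where it was at the start of the episode above 0.02 m).
It also fails if it takes over 104 s, if anything falls off the work surface, if the arm or the gripper's body presses on something with over 40 N, if the wrist force passes 120 N, or if a joint passes its speed limit or range.

## Robot

A 7-joint arm with a two-finger parallel gripper is mounted at the origin on the work surface. World frame = base frame: x ahead of the robot, y to its left, z up, the work surface at z = 0. Lengths are in m, angles in rad, forces in N, time in s.
With the tool pointing down it reaches from about 0.4 to 0.925 m from the base axis. Payload 5.6 kg.
Tool frame: the origin (TCP) lies midway between the tips of the shut fingers; the grasp point (between the pads) lies 19 mm behind it; z points along the fingers, y is the line along which they close (so a half turn about z gives the same grasp; the last joint's range is limited). The gripper opens to 85 mm and grips with 20 to 120 N. Pads are 22 mm wide; open, the fingers measure 114 mm over their backs; the gripper's body (76 mm by 85 mm) begins 54 mm behind the grasp point. The pads swing forward as they close: fully open they stand 13 mm farther back than shut.
Start: joints at [1.244, 0.468, -0.012, 1.603, 0.006, 1.071, -0.056], TCP at [0.182, -0.624, 0.193] pointing down, gripper open.
Joint ranges: [-2.53, 2.53], [-0.31, 2.02], [-1.57, 1.55], [0.28, 2.44], [-1.29, 4.43], [0.15, 1.84], [-2.92, 2.92]. Speed limits (rad/s): [2.57, 2.57, 3.14, 3.14, 3.14, 3.14, 3.14].

## Interface

Orientations are given as a rotation vector (axis times angle).
In Python, from station import env gives the robot as it stands.
- The arm moves only by the shell command python3 -m pendant 'ROWS' [FORCE]. ROWS is JSON, a list of rows, each an object of numbers: "x", "y", "z": the shift along the tool's x, y, z in units of 40 mm (1.0 is 40 mm); "ax", "ay", "az": the turn, a rotation vector about the tool's x, y, z in units of 10 degrees (1.0 is 10 degrees); "claw": the opening, from 0 (shut) to 1 (fully open). A call has 1 to 8 rows; each row shifts and turns the commanded pose from where the row before left it, along the tool's axes as they then stand; what a row does not reach is not made up. A row lasts 1/8 s, in which the tool goes at most 62.5 mm and 10.7 degrees, less where a joint would pass 70% of its speed; a pose out of reach is approached as far as the arm can. A call is refused whole if a number of a shift passes 1 or a number of a turn 1, either way. A call with a gripper value outside its range is refused whole. The fingers move at their own pace and stop on an object; FORCE is the grip in N (left out, the last holds). Time passes only in rows, so rows that do not move let the fingers close. It gives the time, the measured TCP pose, the force, the opening and the grip force at its end, in the units of the state.
- env.get_obs(): the state, without advancing time (a new reading comes with each control period).
- env.grab_frame(name): name is "scene" or "top" or "wrist"; returns the picture (400x640x3 uint8, red, green, blue); there is no depth.
- env.camera_params(name): a dict with "fov_y" (degrees; the focal length in pixels is half the picture's height over the tangent of half this angle, whatever the lens; pixels are square), "cx", "cy" (the principal point, pixels), "rvec" (rotation vector, rad) and "tvec" (3), from world to camera coordinates, as OpenCV has them. Camera axes: x right, y down, z forward; pixel columns grow to the right and rows downward; lengths in m; the calibration is good to about 2 mm. A picture is of the moment at which its call begins: read the wrist's pose just before it. camera_params takes no time and is no camera call; for the wrist camera it gives the pose at the moment of the call.
- env.hand_in(): hands the job in; it is judged then, once.
Trained networks look in the newest picture that a camera, given by its name, has taken for a name from the list of things; names that differ only in an ending like _2 or _b are one class to them, and where a whole thing is asked for, a point or a joint stands for the part that bears it (a point fixed in the world has none). Each returns a list of dicts, best first, with "score" (0 to 1); they miss things now and then, are a little off and sometimes report something else, mostly with a low value. They report only what shows in the picture. A call takes as long as a camera call. They do not tell look-alikes from the thing itself.
- env.search_frame(thing, camera): "centre" ([x, y, z] in m, in world coordinates, good to about 4 mm: the middle of the surface that is visible of it).
The state is a dict: "time_s": time; "q": joint angles; "joint_velocities": joint speeds; "tau": joint torques, N m; "position": TCP position; "orientation": TCP orientation; "ft_force": force on the tool from outside, world axes, zero at the start; "ft_torque": the same for the moment, N m; "opening": opening from 0.0 (shut) to 1.0 (fully open); "finger_force": force on a finger pad.
Only numpy, scipy, OpenCV 4.12 (cv2) and the standard library are available. Lean on these libraries where they do the work, as an engineer would, in place of code of your own. Each camera call takes 0.05 s, during which the arm holds its last target. There are 200 camera calls.

## Working session

There is one attempt and no reset: what is moved stays moved. The work goes in short steps, Python scripts to look and compute and a shell command to move; the robot and the scene stay as the last step left them, time stands still between calls to the robot, and variables do not carry over. Pictures are saved under pics/ and viewed, at most 14 in all, crops included, and the job is handed in when it is done.

```bash
mkdir -p pics; ls
python3 - <<'E'
from station import env
import cv2,numpy as np
o=env.get_obs();print({k:np.round(v,3) for k,v in o.items()})
for c in ("top","scene"):
    f=env.grab_frame(c);cv2.imwrite(f"pics/{c}0.png",f[:,:,::-1])
    print(c,env.camera_params(c))
    for t in ["jar_small","jar_medium","jar_large","jar_largest","mark_red","mark_end","mark_mid_a","dish","loupe"]:
        print(t,[(np.round(d["centre"],3).tolist(),round(d["score"],2)) for d in env.search_frame(t,c)])
E
```

```text
pics
{'time_s': np.float64(0.0), 'q': array([ 1.244,  0.468, -0.012,  1.604,  0.006,  1.071, -0.056]), 'joint_velocities': array([-0.   , -0.   ,  0.001, -0.001,  0.001,  0.001, -0.001]), 'tau': array([-0.0000e+00, -5.3238e+01,  2.2000e-02, -2.5130e+01,  1.1000e-02,
        8.0000e-03, -0.0000e+00]), 'position': array([ 0.182, -0.623,  0.193]), 'orientation': array([-3.108e+00, -4.440e-01,  1.000e-03]), 'ft_force': array([-0.436, -0.74 , -0.101]), 'ft_torque': array([-0.035,  0.021,  0.006]), 'finger_force': np.float64(0.0), 'opening': np.float64(0.998)}
top {'fov_y': 51.91921865830027, 'cx': 322.7380077418879, 'cy': 204.54333903820705, 'rvec': array([ 2.15154161, -2.11157101,  0.22888523]), 'tvec': array([-0.02016273,  0.5427872 ,  1.06575762])}
jar_small [([0.433, -0.223, 0.046], 0.67), ([0.438, -0.3, 0.044], 0.61)]
jar_medium [([0.445, 0.092, 0.06], 0.67)]
jar_large [([0.458, 0.183, 0.076], 0.6), ([0.468, 0.269, 0.076], 0.59)]
jar_largest [([0.451, -0.107, 0.091], 0.91)]
mark_red [([0.614, -0.183, 0.01], 0.68), ([0.638, -0.385, 0.014], 0.2)]
mark_end [([0.64, 0.062, 0.006], 0.69),
[... 182 characters left out ...]
29767, 'cx': 320.4065651719053, 'cy': 198.67064285313728, 'rvec': array([ 1.82252461,  1.23926217, -0.67003382]), 'tvec': array([-0.22372556, -0.23296598,  1.73285406])}
jar_small [([0.446, -0.231, 0.032], 0.66), ([0.452, -0.306, 0.031], 0.54)]
jar_medium [([0.465, 0.086, 0.037], 0.89), ([0.656, -0.384, 0.019], 0.59)]
jar_large [([0.484, 0.177, 0.049], 0.88), ([0.631, -0.022, 0.01], 0.67)]
jar_largest [([0.449, -0.306, 0.029], 0.58)]
mark_red [([0.618, -0.182, 0.009], 0.81)]
mark_end [([0.641, 0.056, 0.007], 0.56)]
mark_mid_a [([0.622, -0.104, 0.011], 0.64), ([0.632, -0.026, 0.009], 0.55)]
dish [([0.631, 0.36, 0.005], 0.93)]
loupe [([0.65, -0.383, 0.02], 0.85), ([0.632, 0.359, 0.002], 0.18)]
```

View pics/top0.png

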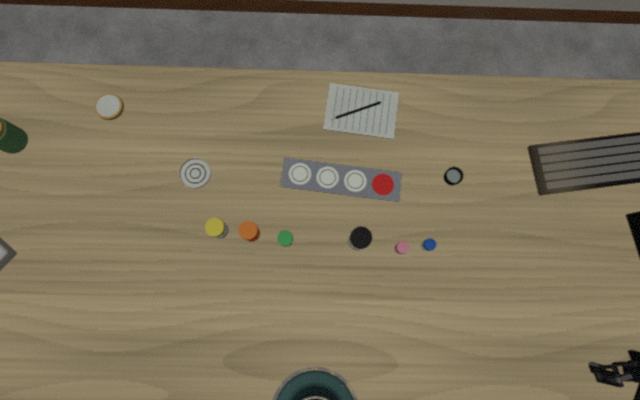

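View pics/scene0.png

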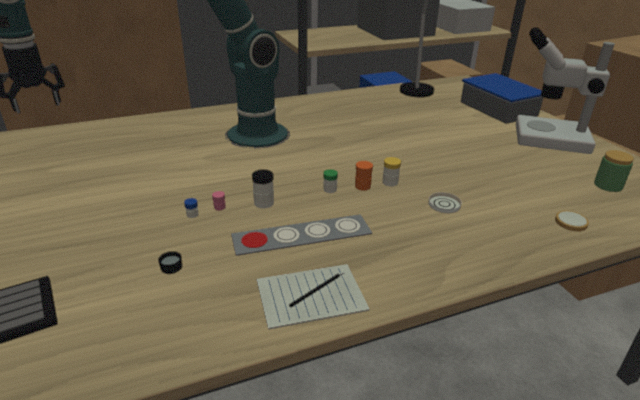

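The top view shows the cap pixels: blue (429,244), green (285,238), yellow (215,227), black (361,237). The look-alikes are pink (402,247) and orange (249,231). The red mark is at (383,184), and the white marks are at (355,181), (327,177) and (300,173). I'll refine these with colour blobs and a projected-cylinder fit.

```bash
cat > h.py <<'E'
from station import env
import cv2,numpy as np
from scipy.optimize import least_squares
A=np.linspace(0,2*np.pi,60)
def sil(p,xy,r,z0,z1):
    K=np.array([[0,0,p["cx"]],[0,0,p["cy"]],[0,0,1.]]);f=200/np.tan(np.radians(p["fov_y"]/2));K[0,0]=K[1,1]=f
    P=np.array([[xy[0]+r*np.cos(a),xy[1]+r*np.sin(a),z] for z in(z0,z1) for a in A])
    q=cv2.projectPoints(P,p["rvec"],p["tvec"],K,None)[0].reshape(-1,2)
    h=cv2.convexHull(q.astype(np.float32));m=cv2.moments(h);return np.array([m["m10"]/m["m00"],m["m01"]/m["m00"]]),m["m00"]
def blob(img,seed,col,tol=55,R=16):
    u,v=seed;y0,x0=max(v-R,0),max(u-R,0);c=img[y0:v+R+1,x0:u+R+1].astype(int)
    m=(np.abs(c-np.array(col)).max(2)<tol).astype(np.uint8)
    n,l,s,ce=cv2.connectedComponentsWithStats(m)
    i=1+np.argmax(s[1:,4]);return ce[i]+[x0,y0],s[i,4]
def solve(p,uv,r,z0,z1,g):
    return least_squares(lambda x:sil(p,x,r,z0,z1)[0]-uv,g,x_scale=.01,diff_step=1e-3).x
J=dict(small=((429,244),.017,.044),medium=((285,238),.021,.058),large=((215,227),.025,.074),largest=((361,237),.029,.092))
E
python3 - <<'E'
from h import *
im=cv2.imread("pics/top0.png")[:,:,::-1];p=env.camera_params("top")
for k,(s,r,h) in J.items():
    uv,n=blob(im,s,im[s[1],s[0]]);x=solve(p,uv,r,h-.016,h,[.45,0.]);print(k,im[s[1],s[0]],uv.round(1),n,sil(p,x,r,h-.016,h)[1].round(),x.round(4))
M=[]
for s in((383,184),(355,181),(327,177),(300,173)):
    c=im[s[1],s[0]];uv,n=blob(im,s,c)
    x=solve(p,uv,.032,.0079,.008,[.6,0.]);print(s,c,uv.round(1),n,sil(p,x,.032,.0079,.008)[1].round(),x.round(4));M.append(x)
M=np.array(M);print(np.linalg.norm(np.diff(M,axis=0),axis=1)); i=np.arange(4);print([np.polyfit(i,M[:,k],1).round(4) for k in(0,1)])
E
```

```text
Traceback (most recent call last):
AttributeError: 'float' object has no attribute 'round'
```

```bash
python3 -m pendant '[{"x":0.5,"y":-0.9,"az":-1},{"x":0.8,"y":0.5,"az":-1},{"x":0.9,"y":0.8,"az":-1},{"x":0.9,"y":0.8,"az":-1},{"x":0.9,"y":0.8,"az":-1},{"x":0.9,"y":0.6,"az":-1},{"x":0.5,"y":0.6,"az":-1},{"az":-0.4,"claw":1}]' 40
```

```text
validation failed for argument at $[0]...
```

```bash
sed -i 's/,m\["m00"\]$/,np.float64(m["m00"])/' h.py
python3 - <<'E'
from h import *
im=cv2.imread("pics/top0.png")[:,:,::-1];p=env.camera_params("top")
for k,(s,r,h) in J.items():
    uv,n=blob(im,s,im[s[1],s[0]]);x=solve(p,uv,r,h-.016,h,[.45,0.]);print(k,im[s[1],s[0]],uv.round(1),n,sil(p,x,r,h-.016,h)[1].round(),x.round(4))
M=[]
for s in((383,184),(355,181),(327,177),(300,173)):
    c=im[s[1],s[0]];uv,n=blob(im,s,c)
    x=solve(p,uv,.032,.0079,.008,[.6,0.]);print(s,c,uv.round(1),n,sil(p,x,.032,.0079,.008)[1].round(),x.round(4));M.append(x)
M=np.array(M);print(np.linalg.norm(np.diff(M,axis=0),axis=1)); i=np.arange(4);print([np.polyfit(i,M[:,k],1).round(4) for k in(0,1)])
E
python3 -m pendant '[{"x":0.5,"y":-0.9,"z":0,"ax":0,"ay":0,"az":-1,"claw":1}]' 40
```

```text
small [ 41  74 125] [428.9 244.1] 135 143.0 [ 0.4424 -0.3016]
medium [ 62 129  74] [284.9 238.1] 225 205.0 [0.4498 0.0897]
large [165 151  68] [214.3 226.6] 1009 312.0 [0.475  0.2756]
largest [32 26 30] [360.4 237.3] 391 408.0 [ 0.4518 -0.1087]
(383, 184) [154  45  43] [382.5 184. ] 416 378.0 [ 0.6155 -0.1814]
(355, 181) [165 169 158] [354.8 180.4] 452 378.0 [ 0.6243 -0.1018]
(327, 177) [165 169 161] [327.2 176.9] 442 378.0 [ 0.6327 -0.0226]
(300, 173) [166 169 159] [299.5 173.3] 444 378.0 [0.6416 0.0572]
[0.08002604 0.0797086  0.08028824]
[array([0.0087, 0.6155]), array([ 0.0795, -0.1814])]
time_s: 1.12
position: [0.1897, -0.5854, 0.193]
orientation: [3.058, 0.715, -0.002]
ft_force: [0.3, 1.3, 0.1]
opening: 0.995
finger_force: 0.0
```

```bash
python3 -m pendant '[{"x":0.88,"y":-0.36,"z":0,"ax":0,"ay":0,"az":-1,"claw":1},{"x":0.93,"y":-0.2,"z":0,"ax":0,"ay":0,"az":-1,"claw":1},{"x":0.95,"y":-0.03,"z":0,"ax":0,"ay":0,"az":-1,"claw":1},{"x":0.94,"y":0.13,"z":0,"ax":0,"ay":0,"az":-1,"claw":1},{"x":0.9,"y":0.29,"z":0,"ax":0,"ay":0,"az":-1,"claw":1},{"x":0.84,"y":0.44,"z":0,"ax":0,"ay":0,"az":-1,"claw":1},{"x":0.75,"y":0.58,"z":0,"ax":0,"ay":0,"az":-0.4,"claw":1},{"x":0.71,"y":0.63,"z":0,"ax":0,"ay":0,"az":0,"claw":1}]' 40
cat > m.py <<'E'
import sys
from h import *
from scipy.spatial.transform import Rotation as R
o=env.get_obs();r=R.from_rotvec(o["orientation"]);t=np.array(eval(sys.argv[1]))
print("t",round(float(o["time_s"]),2),"pos",o["position"].round(4),"rows units",(r.inv().apply(t-o["position"])/.04).round(3),"turn",(r.inv()*R.from_matrix([[0,1,0],[1,0,0],[0,0,-1]])).as_rotvec(True).round(1)/10,"f",o["ft_force"].round(1))
E
python3 m.py .4424,-.3016,.193
python3 - <<'E'
from h import *
im=cv2.imread("pics/top0.png")[:,:,::-1];p=env.camera_params("top")
s,r,h=J["large"];c=im[222:233,209:221].reshape(-1,3)
hsv=cv2.cvtColor(im,cv2.COLOR_RGB2HSV)[205:250,195:235];print(hsv[22,20],hsv[2,2])
m=((hsv[...,1]>130)&(hsv[...,2]>90)).astype(np.uint8);n,l,st,ce=cv2.connectedComponentsWithStats(m);i=1+np.argmax(st[1:,4]);uv=ce[i]+[195,205]
x=solve(p,uv,r,h-.016,h,[.45,0.]);print(uv,st[i],sil(p,x,r,h-.016,h)[1],x)
E
```

```text
time_s: 2.12
position: [0.3932, -0.3558, 0.1937]
orientation: [2.216, 2.226, -0.0]
ft_force: [0.4, -0.4, 0.1]
opening: 1.0
finger_force: 0.0
t 2.12 pos [ 0.3932 -0.3558  0.1937] rows units [1.35  1.236 0.017] turn [0.   0.   0.03] f [ 0.4 -0.4  0.1]
[ 26 150 165] [ 22  75 136]
[214.43772242 226.70462633] [ 10  13  20  19 281] 311.9993989530485 [0.47470467 0.27523539]
```

```bash
python3 -m pendant '[{"x":0.7,"y":0.63,"z":0.2,"ax":0,"ay":0,"az":0,"claw":1},{"x":0.7,"y":0.63,"z":0.8,"ax":0,"ay":0,"az":0,"claw":1},{"x":0,"y":0,"z":1,"ax":0,"ay":0,"az":0,"claw":1},{"x":0,"y":0,"z":0,"ax":0,"ay":0,"az":0,"claw":1}]' 40
python3 - <<'E'
from h import *
p=env.camera_params("wrist");f=env.grab_frame("wrist");cv2.imwrite("pics/w1.png",f[:,:,::-1])
print([(d["centre"],d["score"]) for d in env.search_frame("jar_small","wrist")])
print("sil",sil(p,[.4424,-.3016],.017,.028,.044))
E
python3 m.py .4424,-.3016,.014
```

```text
time_s: 2.62
position: [0.4408, -0.299, 0.1112]
orientation: [-2.211, -2.223, 0.002]
ft_force: [-0.6, -0.2, 0.8]
opening: 0.999
finger_force: 0.0
[([0.4422, -0.2987, 0.0389], 0.87), ([0.4331, -0.2237, 0.0467], 0.66)]
sil (array([316.2674471, 203.4954493]), np.float64(1389.4403065529186))
t 2.73 pos [ 0.4429 -0.301   0.1142] rows units [-0.014 -0.014  2.506] turn [0.   0.   0.02] f [0.3 0.3 0.3]
```

View pics/w1.png

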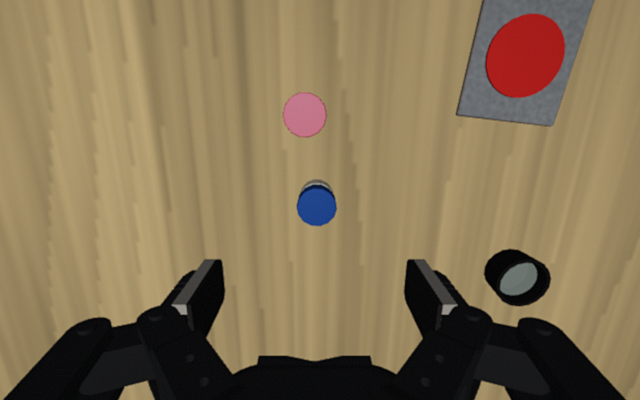

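Blue cap is at (316,204), exactly where it was predicted, with the pink look-alike at (305,115). I'm descending and gripping.

```bash
python3 -m pendant '[{"x":0,"y":0,"z":1,"ax":0,"ay":0,"az":0,"claw":0.8},{"x":0,"y":0,"z":1,"ax":0,"ay":0,"az":0,"claw":0.7},{"x":0,"y":0,"z":0.45,"ax":0,"ay":0,"az":0,"claw":0.6},{"x":0,"y":0,"z":0,"ax":0,"ay":0,"az":0,"claw":0.4},{"x":0,"y":0,"z":0,"ax":0,"ay":0,"az":0,"claw":0},{"x":0,"y":0,"z":0,"ax":0,"ay":0,"az":0,"claw":0},{"x":0,"y":0,"z":0,"ax":0,"ay":0,"az":0,"claw":0},{"x":0,"y":0,"z":0,"ax":0,"ay":0,"az":0,"claw":0}]' 40; python3 m.py .6155,-.1814,.0655
```

```text
time_s: 3.72
position: [0.4429, -0.3005, 0.0159]
orientation: [2.216, 2.226, -0.0]
ft_force: [0.5, -0.0, -0.5]
opening: 0.005
finger_force: 0.0
t 3.73 pos [ 0.4429 -0.3005  0.0159] rows units [ 2.958  4.329 -1.24 ] turn [0.   0.   0.03] f [ 0.5 -0.  -0.5]
```

```bash
python3 - <<'E'
from h import *
f=env.grab_frame("wrist");g=env.grab_frame("scene");t=env.grab_frame("top")
s=cv2.resize(g[150:270,130:290],(640,480))
cv2.imwrite("pics/w2.png",np.vstack([f,cv2.resize(g[170:245,140:260],(640,400))])[:, :,::-1][::1][:, :, :] if 0 else cv2.resize(np.hstack([f,cv2.resize(g[150:250,120:280],(640,400))]),(800,250))[:,:,::-1])
E
echo
```

```text
(no output)
```

View pics/w2.png

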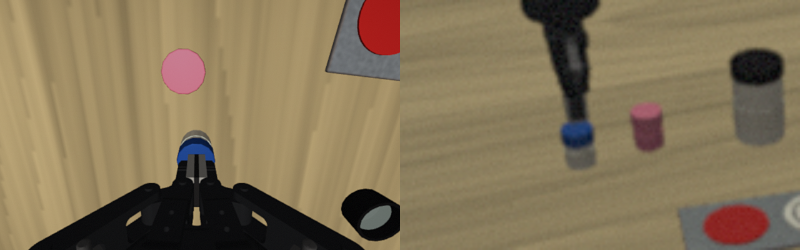

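Run:
```python
from h import *
o=env.get_obs();p=env.camera_params("wrist");f=env.grab_frame("wrist")
K=np.eye(3);F=200/np.tan(np.radians(p["fov_y"]/2));K[0,0]=K[1,1]=F;K[0,2]=p["cx"];K[1,2]=p["cy"]
q=cv2.projectPoints(o["position"].reshape(1,3)+np.array([[0,0,0],[0,0,.019.__float__()],[0,.011,0]]),p["rvec"],p["tvec"],K,None)[0].reshape(-1,2);print("tcp px",q.round(1), o["position"])
Rm=cv2.Rodrigues(p["rvec"])[0];print("cam",-Rm.T@p["tvec"],"axis",Rm[2])
print([(d["centre"],d["score"]) for d in env.search_frame("jar_small","wrist")])
g=cv2.resize(f[180:330,220:420],(800,600),interpolation=cv2.INTER_CUBIC)
cv2.imwrite("pics/w3.png",g[:,:,::-1])
t=env.grab_frame("top");print([(d["centre"],d["score"]) for d in env.search_frame("jar_small","top")])
for s in ((429,244),(402,247)):
  print(blob(t,s,t[s[1],s[0]]),t[s[1],s[0]])
```

```text
tcp px [[314.  233.7]
 [314.  246.6]
 [314.1 217.1]] [ 0.44270416 -0.30036975  0.01554665]
cam [ 0.44235775 -0.22514265  0.19595894] axis [ 0.00162619 -0.29528122 -0.955409  ]
[([0.4433, -0.2896, 0.0386], 0.74), ([0.4302, -0.2231, 0.0433], 0.61)]
[([0.4294, -0.2245, 0.0444], 0.73)]
(array([436.29558541, 243.74856046]), np.int32(521)) [68 67 61]
(array([402.01195952, 247.        ]), np.int32(1087)) [171 117 130]
```

View pics/w3.png

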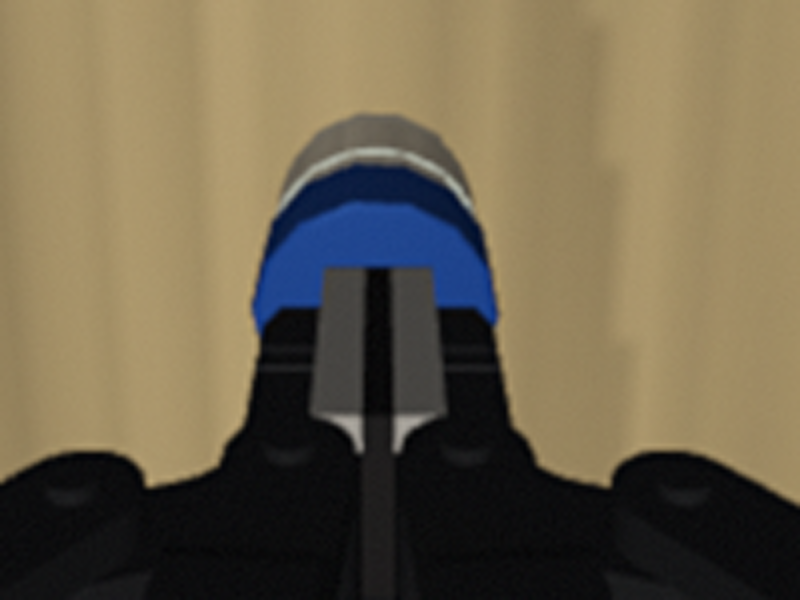

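Run:
```python
from h import *
o=env.get_obs()
def pr(c,P):
    p=env.camera_params(c);K=np.eye(3);F=200/np.tan(np.radians(p["fov_y"]/2));K[0,0]=K[1,1]=F;K[0,2]=p["cx"];K[1,2]=p["cy"]
    return cv2.projectPoints(np.array(P,float).reshape(-1,3),p["rvec"],p["tvec"],K,None)[0].reshape(-1,2).round(1).tolist()
T=o["position"]
print("scene tcp",pr("scene",[T,T+[0,0,.03],T+[0,0,.045]]),"jar bottom/top",pr("scene",[[.4424,-.3016,0],[.4424,-.3016,.044],[.4594,-.3016,.044]]))
print("wrist cap top +y,-x,+x edges",pr("wrist",[[.4424,-.2846,.044],[.4254,-.3016,.044],[.4594,-.3016,.044],[.4424,-.2846,.028],[.4424,-.2861,0]]))
for z in(0,.03,.045):print(z,pr("wrist",[T+[0,.011,z]]))
g=env.grab_frame("scene");cv2.imwrite("pics/s3.png",cv2.resize(g[140:240,150:290],(798,570),interpolation=cv2.INTER_CUBIC)[:,:,::-1])
```

```text
scene tcp [[193.1, 209.5], [191.7, 199.8], [191.0, 194.9]] jar bottom/top [[193.4, 214.4], [191.3, 200.3], [192.4, 203.6]]
wrist cap top +y,-x,+x edges [[313.6, 226.9], [282.0, 256.2], [344.9, 256.5], [313.6, 216.7], [313.7, 204.7]]
0 [[314.1, 217.2]]
0.03 [[314.1, 236.4]]
0.045 [[314.1, 248.8]]
```

View pics/s3.png

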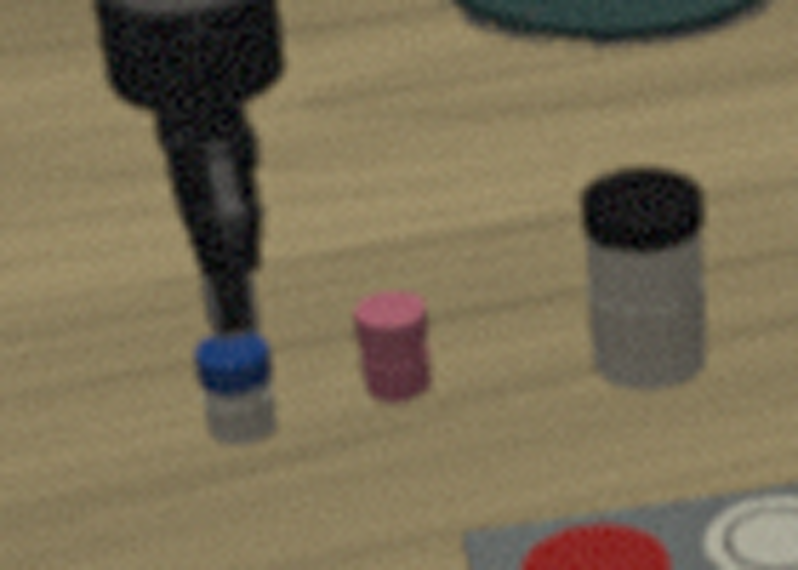

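The jar hasn't moved. Both views show the shut fingertips just above the cap, about 37 mm higher than the reported TCP (the open pads in w1 give the same offset). I'll allow for that: open, then descend about 38 mm while watching the force.

```bash
python3 -m pendant '[{"x":0,"y":0,"z":0,"ax":0,"ay":0,"az":0,"claw":0.8},{"x":0,"y":0,"z":0,"ax":0,"ay":0,"az":0,"claw":0.8},{"x":0,"y":0,"z":0,"ax":0,"ay":0,"az":0,"claw":0.8},{"x":0,"y":0,"z":0,"ax":0,"ay":0,"az":0,"claw":0.8},{"x":0,"y":0,"z":0.3,"ax":0,"ay":0,"az":0,"claw":0.8},{"x":0,"y":0,"z":0.35,"ax":0,"ay":0,"az":0,"claw":0.8},{"x":0,"y":0,"z":0,"ax":0,"ay":0,"az":0,"claw":0.8}]' 40
python3 - <<'E'
from h import *
f=env.grab_frame("wrist");g=env.grab_frame("scene")
a=cv2.resize(f[150:400,120:520],(800,500))
cv2.imwrite("pics/w4.png",a[:,:,::-1])
E
```

```text
time_s: 5.0
position: [0.4414, -0.2995, -0.0123]
orientation: [-2.214, -2.224, 0.001]
ft_force: [0.1, -0.2, 0.5]
opening: 0.799
finger_force: 0.0
```

View pics/w4.png

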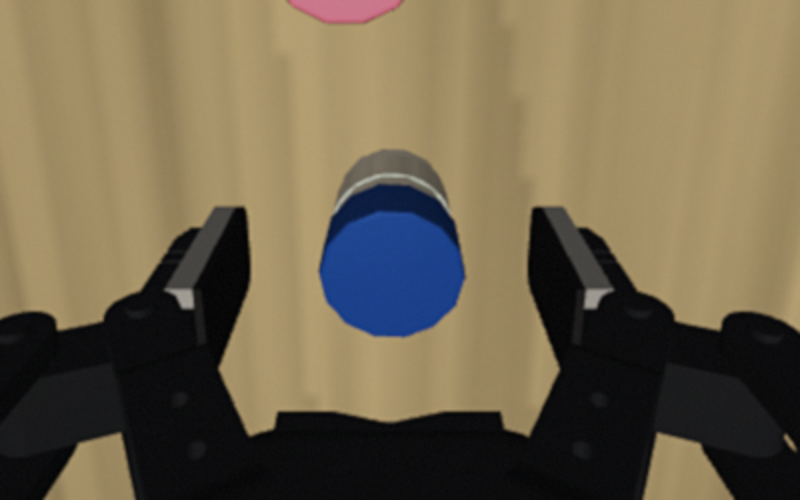

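```bash
python3 -m pendant '[{"x":0,"y":0,"z":0.25,"ax":0,"ay":0,"az":0,"claw":0.6},{"x":0,"y":0,"z":0,"ax":0,"ay":0,"az":0,"claw":0.5},{"x":0,"y":0,"z":0,"ax":0,"ay":0,"az":0,"claw":0.3},{"x":0,"y":0,"z":0,"ax":0,"ay":0,"az":0,"claw":0.1},{"x":0,"y":0,"z":0,"ax":0,"ay":0,"az":0,"claw":0.1},{"x":0,"y":0,"z":0,"ax":0,"ay":0,"az":0,"claw":0.1},{"x":0,"y":0,"z":0,"ax":0,"ay":0,"az":0,"claw":0.1}]' 40
python3 m.py .6155,-.1814,.037
```

```text
time_s: 5.98
position: [0.4427, -0.3004, -0.0205]
orientation: [2.216, 2.226, -0.0]
ft_force: [0.6, -0.9, -1.6]
opening: 0.388
finger_force: 39.6
t 5.97 pos [ 0.4427 -0.3004 -0.0205] rows units [ 2.956  4.333 -1.438] turn [0.   0.   0.03] f [ 0.6 -0.9 -1.6]
```

Gripped at 33 mm. I'm lifting it and carrying it to the red mark.

```bash
python3 -m pendant '[{"x":0,"y":0,"z":-0.7,"ax":0,"ay":0,"az":0,"claw":0.1},{"x":0,"y":0,"z":-0.8,"ax":0,"ay":0,"az":0,"claw":0.1},{"x":0.59,"y":0.866,"z":0,"ax":0,"ay":0,"az":0,"claw":0.1},{"x":0.59,"y":0.866,"z":0,"ax":0,"ay":0,"az":0,"claw":0.1},{"x":0.59,"y":0.866,"z":0,"ax":0,"ay":0,"az":0,"claw":0.1},{"x":0.59,"y":0.866,"z":0,"ax":0,"ay":0,"az":0,"claw":0.1},{"x":0.59,"y":0.866,"z":0,"ax":0,"ay":0,"az":0,"claw":0.1},{"x":0,"y":0,"z":0,"ax":0,"ay":0,"az":0,"claw":0.1}]' 40
python3 m.py .6155,-.1814,-.012
```

```text
time_s: 6.98
position: [0.6181, -0.1774, 0.0396]
orientation: [2.21, 2.232, 0.005]
ft_force: [-0.4, -0.2, -1.6]
opening: 0.389
finger_force: 39.9
t 6.97 pos [ 0.6181 -0.1774  0.0396] rows units [-0.101 -0.07   1.289] turn [ 0.01 -0.01  0.06] f [-0.4 -0.2 -1.6]
```

```bash
python3 -m pendant '[{"x":0,"y":0,"z":0,"ax":0,"ay":0,"az":0,"claw":0.1},{"x":0,"y":0,"z":0,"ax":0,"ay":0,"az":0,"claw":0.1}]' 40
python3 m.py .6155,-.1814,-.012
python3 - <<'E'
from h import *
f=env.grab_frame("wrist");cv2.imwrite("pics/w5.png",f[:,:,::-1])
print([(d["centre"],d["score"]) for d in env.search_frame("mark_red","wrist")])
E
```

```text
time_s: 7.22
position: [0.6142, -0.1831, 0.0393]
orientation: [-2.218, -2.224, 0.002]
ft_force: [0.0, 0.0, -0.2]
opening: 0.385
finger_force: 39.9
t 7.22 pos [ 0.6142 -0.1831  0.0393] rows units [0.044 0.035 1.281] turn [-0.01  0.    0.01] f [ 0.   0.  -0.2]
[([0.6191, -0.1743, 0.0044], 0.68)]
```

View pics/w5.png

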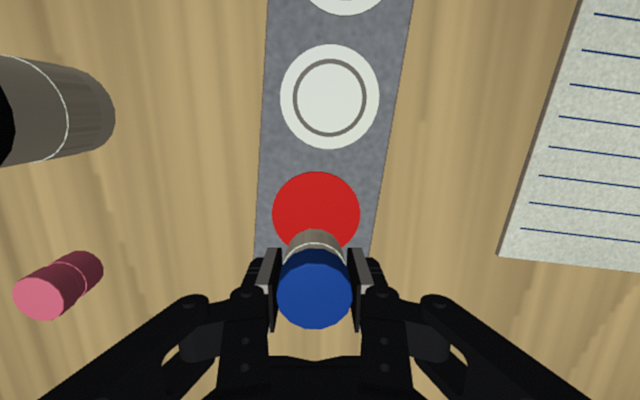

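The blue jar hangs centred between the pads at (315,290) over the red mark. Lowering and releasing.

```bash
python3 -m pendant '[{"x":0,"y":0,"z":0.7,"ax":0,"ay":0,"az":0,"claw":0.1},{"x":0,"y":0,"z":0.4,"ax":0,"ay":0,"az":0,"claw":0.1},{"x":0,"y":0,"z":0.18,"ax":0,"ay":0,"az":0,"claw":0.1},{"x":0,"y":0,"z":0,"ax":0,"ay":0,"az":0,"claw":0.1},{"x":0,"y":0,"z":0,"ax":0,"ay":0,"az":0,"claw":0.5},{"x":0,"y":0,"z":0,"ax":0,"ay":0,"az":0,"claw":0.6},{"x":0,"y":0,"z":0,"ax":0,"ay":0,"az":0,"claw":0.7},{"x":0,"y":0,"z":0,"ax":0,"ay":0,"az":0,"claw":0.8}]' 40
python3 m.py .4498,.0897,.08
```

```text
time_s: 8.32
position: [0.6154, -0.1816, -0.0116]
orientation: [2.216, 2.226, 0.0]
ft_force: [0.6, -0.5, -0.7]
opening: 0.799
finger_force: 0.0
t 8.32 pos [ 0.6154 -0.1816 -0.0116] rows units [ 6.802 -4.109 -2.292] turn [0.   0.   0.03] f [ 0.6 -0.5 -0.7]
```

```bash
python3 -m pendant '[{"x":0,"y":0,"z":-0.7,"ax":0,"ay":0,"az":0,"claw":0.8},{"x":0,"y":0,"z":-0.8,"ax":0,"ay":0,"az":0,"claw":0.8},{"x":0,"y":0,"z":-0.8,"ax":0,"ay":0,"az":0,"claw":1},{"x":0.97,"y":-0.587,"z":0,"ax":0,"ay":0,"az":0,"claw":1},{"x":0.97,"y":-0.587,"z":0,"ax":0,"ay":0,"az":0,"claw":1},{"x":0.97,"y":-0.587,"z":0,"ax":0,"ay":0,"az":0,"claw":1},{"x":0.97,"y":-0.587,"z":0,"ax":0,"ay":0,"az":0,"claw":1},{"x":0.97,"y":-0.587,"z":0,"ax":0,"ay":0,"az":0,"claw":1}]' 40
python3 -m pendant '[{"x":0.97,"y":-0.587,"z":0,"ax":0,"ay":0,"az":0,"claw":1},{"x":0.98,"y":-0.587,"z":0,"ax":0,"ay":0,"az":0,"claw":1},{"x":0,"y":0,"z":0,"ax":0,"ay":0,"az":0,"claw":1},{"x":0,"y":0,"z":0,"ax":0,"ay":0,"az":0,"claw":1}]' 40
cat > chk.py <<'E'
import sys
from h import *
# compare cap blob in the wrist view with the prediction; refine
k=sys.argv[1];x0=np.array(eval(sys.argv[2]));_,r,h=J[k]
p=env.camera_params("wrist");f=env.grab_frame("wrist");uv,_=sil(p,x0,r,h-.016,h)
s=tuple(int(round(a)) for a in uv);c=f[s[1],s[0]]
hs=cv2.cvtColor(f,cv2.COLOR_RGB2HSV).astype(int)
m=(hs[...,2]<70) if k=="largest" else (abs(hs[...,0]-hs[s[1],s[0],0])<6)&(hs[...,1]>115)
n,l,st,ce=cv2.connectedComponentsWithStats(m.astype(np.uint8));i=l[s[1],s[0]]
x=solve(p,ce[i],r,h-.016,h,x0);print(k,"pred",uv.round(1),"blob",ce[i].round(1),st[i],"area",round(float(sil(p,x,r,h-.016,h)[1])),"xy",x.round(4))
E
python3 chk.py medium .4498,.0897; python3 m.py .4498,.0897,-.010
```

```text
time_s: 9.32
position: [0.4964, 0.0131, 0.0805]
orientation: [2.216, 2.226, 0.001]
ft_force: [0.1, 0.6, 0.4]
opening: 1.002
finger_force: 0.0
time_s: 9.82
position: [0.4503, 0.0892, 0.0805]
orientation: [2.216, 2.226, 0.0]
ft_force: [0.1, 0.3, -1.0]
opening: 0.999
finger_force: 0.0
medium pred [313.2 217.2] blob [313.  217.3] [ 284  188   58   59 2683] area 2969 xy [0.4497 0.0896]
t 9.88 pos [0.4505 0.0888 0.0804] rows units [ 0.024 -0.019  2.26 ] turn [0.   0.   0.02] f [-0.6  0.2  0.2]
```

```bash
python3 -m pendant '[{"x":0,"y":0,"z":0.9,"ax":0,"ay":0,"az":0,"claw":0.9},{"x":0.02,"y":-0.02,"z":0.9,"ax":0,"ay":0,"az":0,"claw":0.8},{"x":0,"y":0,"z":0.4,"ax":0,"ay":0,"az":0,"claw":0.75},{"x":0,"y":0,"z":0,"ax":0,"ay":0,"az":0,"claw":0.65},{"x":0,"y":0,"z":0,"ax":0,"ay":0,"az":0,"claw":0.5},{"x":0,"y":0,"z":0,"ax":0,"ay":0,"az":0,"claw":0.2},{"x":0,"y":0,"z":0,"ax":0,"ay":0,"az":0,"claw":0.2},{"x":0,"y":0,"z":0,"ax":0,"ay":0,"az":0,"claw":0.2}]' 40
python3 m.py .6242,-.1019,.060
```

```text
time_s: 10.88
position: [0.45, 0.0905, -0.0067]
orientation: [2.215, 2.225, 0.003]
ft_force: [0.6, -0.3, 6.8]
opening: 0.476
finger_force: 40.7
t 10.88 pos [ 0.45    0.0905 -0.0067] rows units [-4.83   4.337 -1.657] turn [ 0.01 -0.    0.03] f [ 0.6 -0.3  6.8]
```

```bash
python3 -m pendant '[{"x":0,"y":0,"z":-0.8,"ax":0,"ay":0,"az":0,"claw":0.2},{"x":0,"y":0,"z":-0.9,"ax":0,"ay":0,"az":0,"claw":0.2},{"x":-0.8,"y":0.725,"z":0,"ax":0,"ay":0,"az":0,"claw":0.2},{"x":-0.8,"y":0.725,"z":0,"ax":0,"ay":0,"az":0,"claw":0.2},{"x":-0.8,"y":0.725,"z":0,"ax":0,"ay":0,"az":0,"claw":0.2},{"x":-0.8,"y":0.725,"z":0,"ax":0,"ay":0,"az":0,"claw":0.2},{"x":-0.8,"y":0.725,"z":0,"ax":0,"ay":0,"az":0,"claw":0.2},{"x":-0.8,"y":0.725,"z":0,"ax":0,"ay":0,"az":0,"claw":0.2}]' 40
python3 -m pendant '[{"x":0,"y":0,"z":0,"ax":0,"ay":0,"az":0,"claw":0.2},{"x":0,"y":0,"z":0,"ax":0,"ay":0,"az":0,"claw":0.2},{"x":0,"y":0,"z":0,"ax":0,"ay":0,"az":0,"claw":0.2}]' 40
python3 m.py .6242,-.1019,.001
```

```text
time_s: 11.88
position: [0.6247, -0.102, 0.0605]
orientation: [2.216, 2.226, 0.0]
ft_force: [-0.2, 0.6, -0.6]
opening: 0.475
finger_force: 40.7
time_s: 12.25
position: [0.6232, -0.0993, 0.0604]
orientation: [-2.214, -2.228, 0.0]
ft_force: [0.6, -0.5, 0.2]
opening: 0.477
finger_force: 40.7
t 12.25 pos [ 0.6232 -0.0993  0.0604] rows units [-0.065  0.026  1.484] turn [-0.   -0.    0.04] f [ 0.6 -0.5  0.2]
```

```bash
python3 -m pendant '[{"x":-0.03,"y":0.02,"z":0.8,"ax":0,"ay":0,"az":0,"claw":0.2},{"x":0,"y":0,"z":0.5,"ax":0,"ay":0,"az":0,"claw":0.2},{"x":0,"y":0,"z":0.17,"ax":0,"ay":0,"az":0,"claw":0.2},{"x":0,"y":0,"z":0,"ax":0,"ay":0,"az":0,"claw":0.2},{"x":0,"y":0,"z":0,"ax":0,"ay":0,"az":0,"claw":0.55},{"x":0,"y":0,"z":0,"ax":0,"ay":0,"az":0,"claw":0.65},{"x":0,"y":0,"z":0,"ax":0,"ay":0,"az":0,"claw":0.75},{"x":0,"y":0,"z":0,"ax":0,"ay":0,"az":0,"claw":0.9}]' 40
python3 m.py .4747,.2752,.10
```

```text
time_s: 13.25
position: [0.6247, -0.102, 0.0015]
orientation: [2.217, 2.226, 0.0]
ft_force: [0.5, -0.3, -0.8]
opening: 0.899
finger_force: 0.0
t 13.25 pos [ 0.6247 -0.102   0.0015] rows units [ 9.446 -3.708 -2.464] turn [0.   0.   0.03] f [ 0.5 -0.3 -0.8]
```

```bash
python3 -m pendant '[{"x":0,"y":0,"z":-0.8,"ax":0,"ay":0,"az":0,"claw":0.9},{"x":0,"y":0,"z":-0.9,"ax":0,"ay":0,"az":0,"claw":1},{"x":0,"y":0,"z":-0.8,"ax":0,"ay":0,"az":0,"claw":1},{"x":0.945,"y":-0.371,"z":0,"ax":0,"ay":0,"az":0,"claw":1},{"x":0.945,"y":-0.371,"z":0,"ax":0,"ay":0,"az":0,"claw":1},{"x":0.945,"y":-0.371,"z":0,"ax":0,"ay":0,"az":0,"claw":1},{"x":0.945,"y":-0.371,"z":0,"ax":0,"ay":0,"az":0,"claw":1},{"x":0.945,"y":-0.371,"z":0,"ax":0,"ay":0,"az":0,"claw":1}]' 40
python3 -m pendant '[{"x":0.945,"y":-0.371,"z":0,"ax":0,"ay":0,"az":0,"claw":1},{"x":0.945,"y":-0.371,"z":0,"ax":0,"ay":0,"az":0,"claw":1},{"x":0.945,"y":-0.371,"z":0,"ax":0,"ay":0,"az":0,"claw":1},{"x":0.945,"y":-0.371,"z":0,"ax":0,"ay":0,"az":0,"claw":1},{"x":0.945,"y":-0.371,"z":0,"ax":0,"ay":0,"az":0,"claw":1},{"x":0,"y":0,"z":0,"ax":0,"ay":0,"az":0,"claw":1},{"x":0,"y":0,"z":0,"ax":0,"ay":0,"az":0,"claw":1}]' 40
python3 chk.py large .4747,.2752; python3 m.py .4747,.2752,.0085
python3 - <<'E'
from h import *
t=env.grab_frame("top");cv2.imwrite("pics/t5.png",cv2.resize(t[130:270,180:460],(800,400),interpolation=cv2.INTER_CUBIC)[:,:,::-1])
E
```

```text
time_s: 14.25
position: [0.5491, 0.0878, 0.1016]
orientation: [2.216, 2.226, 0.0]
ft_force: [0.1, -0.1, 0.2]
opening: 1.0
finger_force: 0.0
time_s: 15.12
position: [0.4748, 0.2747, 0.1014]
orientation: [2.216, 2.226, -0.001]
ft_force: [-0.1, -1.6, -0.3]
opening: 1.001
finger_force: 0.0
large pred [313.8 214.8] blob [312.1 216.1] [ 278  181   70   70 3795] area 3936 xy [0.4734 0.2742]
t 15.18 pos [0.4751 0.2741 0.1013] rows units [ 0.029 -0.01   2.32 ] turn [0.   0.01 0.02] f [ 0.1 -0.  -0.4]
```

View pics/t5.png

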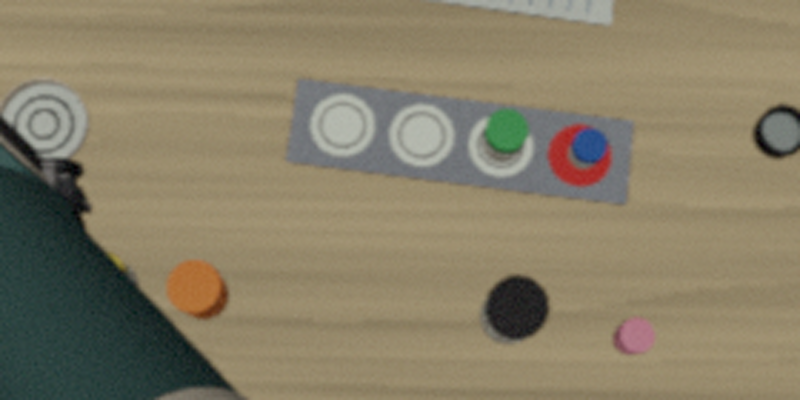

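Blue is on the red mark (588,147) and green on the next (506,130), as expected with parallax. The dish and loupe look untouched. Gripping yellow next.

```bash
python3 -m pendant '[{"x":0,"y":-0.02,"z":0.9,"ax":0,"ay":0,"az":0,"claw":1},{"x":0.0,"y":0,"z":0.9,"ax":0,"ay":0,"az":0,"claw":0.9},{"x":0,"y":0,"z":0.5,"ax":0,"ay":0,"az":0,"claw":0.8},{"x":0,"y":0,"z":0.04,"ax":0,"ay":0,"az":0,"claw":0.7},{"x":0,"y":0,"z":0,"ax":0,"ay":0,"az":0,"claw":0.5},{"x":0,"y":0,"z":0,"ax":0,"ay":0,"az":0,"claw":0.3},{"x":0,"y":0,"z":0,"ax":0,"ay":0,"az":0,"claw":0.3},{"x":0,"y":0,"z":0,"ax":0,"ay":0,"az":0,"claw":0.3}]' 40
python3 m.py .6329,-.0224,.080
```

```text
time_s: 16.23
position: [0.4741, 0.2755, 0.0084]
orientation: [2.216, 2.226, 0.001]
ft_force: [-0.3, 0.0, 1.8]
opening: 0.57
finger_force: 41.4
t 16.23 pos [0.4741 0.2755 0.0084] rows units [-7.465  3.938 -1.789] turn [ 0.01 -0.    0.03] f [-0.3  0.   1.8]
```

```bash
python3 -m pendant '[{"x":0,"y":0,"z":-0.7,"ax":0,"ay":0,"az":0,"claw":0.3},{"x":0,"y":0,"z":-0.8,"ax":0,"ay":0,"az":0,"claw":0.3},{"x":0,"y":0,"z":-0.8,"ax":0,"ay":0,"az":0,"claw":0.3},{"x":-0.933,"y":0.492,"z":0,"ax":0,"ay":0,"az":0,"claw":0.3},{"x":-0.933,"y":0.492,"z":0,"ax":0,"ay":0,"az":0,"claw":0.3},{"x":-0.933,"y":0.492,"z":0,"ax":0,"ay":0,"az":0,"claw":0.3},{"x":-0.933,"y":0.492,"z":0,"ax":0,"ay":0,"az":0,"claw":0.3},{"x":-0.933,"y":0.492,"z":0,"ax":0,"ay":0,"az":0,"claw":0.3}]' 40
python3 -m pendant '[{"x":-0.933,"y":0.492,"z":0,"ax":0,"ay":0,"az":0,"claw":0.3},{"x":-0.933,"y":0.492,"z":0,"ax":0,"ay":0,"az":0,"claw":0.3},{"x":-0.933,"y":0.492,"z":0,"ax":0,"ay":0,"az":0,"claw":0.3},{"x":0,"y":0,"z":0,"ax":0,"ay":0,"az":0,"claw":0.3},{"x":0,"y":0,"z":0,"ax":0,"ay":0,"az":0,"claw":0.3},{"x":0,"y":0,"z":0,"ax":0,"ay":0,"az":0,"claw":0.3}]' 40
python3 m.py .6329,-.0224,.017
```

```text
time_s: 17.23
position: [0.5735, 0.088, 0.1]
orientation: [2.216, 2.226, 0.0]
ft_force: [-0.0, -0.6, -1.0]
opening: 0.573
finger_force: 41.7
time_s: 17.98
position: [0.632, -0.0207, 0.1]
orientation: [-2.213, -2.229, -0.0]
ft_force: [-0.9, 0.8, -1.2]
opening: 0.572
finger_force: 41.7
t 17.98 pos [ 0.632  -0.0207  0.1   ] rows units [-0.044  0.023  2.074] turn [-0.   -0.    0.04] f [-0.9  0.8 -1.2]
```

```bash
python3 -m pendant '[{"x":0,"y":0,"z":0.9,"ax":0,"ay":0,"az":0,"claw":0.3},{"x":0,"y":0,"z":0.7,"ax":0,"ay":0,"az":0,"claw":0.3},{"x":0,"y":0,"z":0.3,"ax":0,"ay":0,"az":0,"claw":0.3},{"x":0,"y":0,"z":0.17,"ax":0,"ay":0,"az":0,"claw":0.3},{"x":0,"y":0,"z":0,"ax":0,"ay":0,"az":0,"claw":0.3},{"x":0,"y":0,"z":0,"ax":0,"ay":0,"az":0,"claw":0.7},{"x":0,"y":0,"z":0,"ax":0,"ay":0,"az":0,"claw":0.8},{"x":0,"y":0,"z":0,"ax":0,"ay":0,"az":0,"claw":1}]' 40
python3 m.py .4518,-.1087,.120
```

```text
time_s: 18.98
position: [0.6328, -0.0226, 0.0176]
orientation: [2.216, 2.226, 0.001]
ft_force: [0.6, -0.1, -0.9]
opening: 0.98
finger_force: 0.0
t 18.98 pos [ 0.6328 -0.0226  0.0176] rows units [-2.134 -4.533 -2.564] turn [0.   0.   0.02] f [ 0.6 -0.1 -0.9]
```

```bash
python3 -m pendant '[{"x":0,"y":0,"z":-0.8,"ax":0,"ay":0,"az":0,"claw":1},{"x":0,"y":0,"z":-0.9,"ax":0,"ay":0,"az":0,"claw":1},{"x":0,"y":0,"z":-0.9,"ax":0,"ay":0,"az":0,"claw":1},{"x":-0.427,"y":-0.907,"z":0,"ax":0,"ay":0,"az":0,"claw":1},{"x":-0.427,"y":-0.907,"z":0,"ax":0,"ay":0,"az":0,"claw":1},{"x":-0.427,"y":-0.907,"z":0,"ax":0,"ay":0,"az":0,"claw":1},{"x":-0.427,"y":-0.907,"z":0,"ax":0,"ay":0,"az":0,"claw":1},{"x":-0.427,"y":-0.907,"z":0,"ax":0,"ay":0,"az":0,"claw":1}]' 40
python3 -m pendant '[{"x":0,"y":0,"z":0,"ax":0,"ay":0,"az":0,"claw":1},{"x":0,"y":0,"z":0,"ax":0,"ay":0,"az":0,"claw":1}]' 40
python3 chk.py largest .4518,-.1087; python3 m.py .4518,-.1087,.0265
python3 - <<'E'
from h import *
f=env.grab_frame("wrist");cv2.imwrite("pics/w6.png",f[:,:,::-1])
E
```

```text
time_s: 19.98
position: [0.4504, -0.1093, 0.1213]
orientation: [2.216, 2.226, 0.0]
ft_force: [0.3, -0.3, 1.3]
opening: 0.996
finger_force: 0.0
time_s: 20.23
position: [0.4525, -0.1086, 0.1216]
orientation: [2.216, 2.225, 0.002]
ft_force: [0.8, 0.4, 0.4]
opening: 1.001
finger_force: 0.0
largest pred [312.8 214.4] blob [313.2 215.3] [ 274  176   79   79 4826] area 5107 xy [ 0.4521 -0.1094]
t 20.27 pos [ 0.4528 -0.1083  0.1215] rows units [-0.011 -0.029  2.375] turn [ 0.01 -0.    0.03] f [-0.2 -0.2 -0.4]
```

View pics/w6.png

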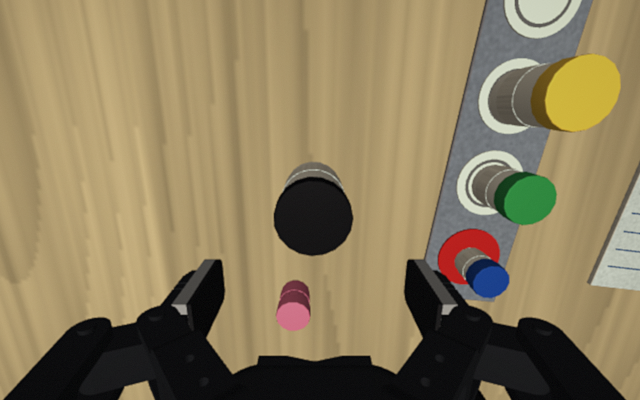

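The black cap is at (313,215), as predicted, and the three placed jars stand on their marks. Gripping black.

```bash
python3 -m pendant '[{"x":-0.01,"y":-0.02,"z":0.9,"ax":0,"ay":0,"az":0,"claw":1},{"x":0.0,"y":0,"z":0.9,"ax":0,"ay":0,"az":0,"claw":1},{"x":0,"y":0,"z":0.5,"ax":0,"ay":0,"az":0,"claw":0.9},{"x":0,"y":0,"z":0.1,"ax":0,"ay":0,"az":0,"claw":0.8},{"x":0,"y":0,"z":0,"ax":0,"ay":0,"az":0,"claw":0.6},{"x":0,"y":0,"z":0,"ax":0,"ay":0,"az":0,"claw":0.4},{"x":0,"y":0,"z":0,"ax":0,"ay":0,"az":0,"claw":0.4},{"x":0,"y":0,"z":0,"ax":0,"ay":0,"az":0,"claw":0.4}]' 50
python3 m.py .6416,.0571,.080
```

```text
time_s: 21.32
position: [0.4509, -0.1093, 0.0254]
orientation: [2.216, 2.226, 0.0]
ft_force: [0.2, -0.7, -2.2]
opening: 0.663
finger_force: 53.3
t 21.32 pos [ 0.4509 -0.1093  0.0254] rows units [ 4.138  4.787 -1.363] turn [0.   0.   0.02] f [ 0.2 -0.7 -2.2]
```

```bash
python3 -m pendant '[{"x":0,"y":0,"z":-0.7,"ax":0,"ay":0,"az":0,"claw":0.4},{"x":0,"y":0,"z":-0.9,"ax":0,"ay":0,"az":0,"claw":0.4},{"x":0,"y":0,"z":-0.9,"ax":0,"ay":0,"az":0,"claw":0.4},{"x":0.69,"y":0.8,"z":0,"ax":0,"ay":0,"az":0,"claw":0.4},{"x":0.69,"y":0.8,"z":0,"ax":0,"ay":0,"az":0,"claw":0.4},{"x":0.69,"y":0.8,"z":0,"ax":0,"ay":0,"az":0,"claw":0.4},{"x":0.69,"y":0.8,"z":0,"ax":0,"ay":0,"az":0,"claw":0.4},{"x":0.69,"y":0.8,"z":0,"ax":0,"ay":0,"az":0,"claw":0.4}]' 50
python3 -m pendant '[{"x":0.69,"y":0.79,"z":0,"ax":0,"ay":0,"az":0,"claw":0.4},{"x":0,"y":0,"z":0,"ax":0,"ay":0,"az":0,"claw":0.4},{"x":0,"y":0,"z":0,"ax":0,"ay":0,"az":0,"claw":0.4},{"x":0,"y":0,"z":0,"ax":0,"ay":0,"az":0,"claw":0.4}]' 50
python3 m.py .6416,.0571,.034
```

```text
time_s: 22.32
position: [0.6109, 0.0303, 0.125]
orientation: [2.217, 2.226, -0.001]
ft_force: [0.2, 0.3, -1.2]
opening: 0.657
finger_force: 54.1
time_s: 22.82
position: [0.6408, 0.0558, 0.125]
orientation: [2.218, 2.225, -0.002]
ft_force: [0.2, -0.5, -1.3]
opening: 0.658
finger_force: 54.2
t 22.82 pos [0.6408 0.0558 0.125 ] rows units [0.034 0.021 2.274] turn [-0.    0.01  0.02] f [ 0.2 -0.5 -1.3]
```

```bash
python3 -m pendant '[{"x":0.02,"y":0.01,"z":0.9,"ax":0,"ay":0,"az":0,"claw":0.4},{"x":0,"y":0,"z":0.8,"ax":0,"ay":0,"az":0,"claw":0.4},{"x":0,"y":0,"z":0.4,"ax":0,"ay":0,"az":0,"claw":0.4},{"x":0,"y":0,"z":0.17,"ax":0,"ay":0,"az":0,"claw":0.4},{"x":0,"y":0,"z":0,"ax":0,"ay":0,"az":0,"claw":0.4},{"x":0,"y":0,"z":0,"ax":0,"ay":0,"az":0,"claw":0.75},{"x":0,"y":0,"z":0,"ax":0,"ay":0,"az":0,"claw":0.85},{"x":0,"y":0,"z":0,"ax":0,"ay":0,"az":0,"claw":1}]' 50
python3 -m pendant '[{"x":0,"y":0,"z":-0.6,"ax":0,"ay":0,"az":0,"claw":1},{"x":0,"y":0,"z":-0.8,"ax":0,"ay":0,"az":0,"claw":1},{"x":0,"y":0,"z":-0.9,"ax":0,"ay":0,"az":0,"claw":1},{"x":0,"y":-1,"z":-0.5,"ax":0,"ay":0,"az":0,"claw":1},{"x":0,"y":-1,"z":0,"ax":0,"ay":0,"az":0,"claw":1},{"x":0,"y":-1,"z":0,"ax":0,"ay":0,"az":0,"claw":1},{"x":0,"y":-1,"z":0,"ax":0,"ay":0,"az":0,"claw":1},{"x":0,"y":0,"z":0,"ax":0,"ay":0,"az":0,"claw":1}]' 50
cat > fin.py <<'E'
from h import *
t=env.grab_frame("top");p=env.camera_params("top");cv2.imwrite("pics/t9.png",cv2.resize(t[130:270,180:460],(800,400),interpolation=cv2.INTER_CUBIC)[:,:,::-1])
hs=cv2.cvtColor(t,cv2.COLOR_RGB2HSV).astype(int);H,S,V=hs[...,0],hs[...,1],hs[...,2]
T=dict(small=(.6155,-.1814),medium=(.6242,-.1019),large=(.6329,-.0224),largest=(.6416,.0571))
for k,x0 in T.items():
    _,r,h=J[k];z=h+.008;uv,_=sil(p,x0,r,z-.016,z);u,v=uv.round().astype(int)
    m=(V<60) if k=="largest" else (abs(H-H[v,u])<8)&(S>100)
    n,l,st,ce=cv2.connectedComponentsWithStats(m.astype(np.uint8));i=l[v,u];x=solve(p,ce[i],r,z-.016,z,x0)
    print(k,st[i,4],round(float(sil(p,x,r,z-.016,z)[1])),"err mm",((x-x0)*1000).round(1))
E
python3 fin.py
```

```text
time_s: 23.82
position: [0.6425, 0.0582, 0.035]
orientation: [2.216, 2.226, 0.001]
ft_force: [1.4, 0.1, 0.2]
opening: 1.0
finger_force: 0.0
time_s: 24.82
position: [0.4796, 0.0572, 0.1466]
orientation: [2.215, 2.227, -0.003]
ft_force: [0.6, -0.5, -1.0]
opening: 0.994
finger_force: 0.0
small 94 134 err mm [ 0.1 -3.3]
medium 156 202 err mm [ 1.2 -0.2]
large 273 287 err mm [ 1.1 -0.4]
largest 243090 402 err mm [-93.2 -51.1]
```

View pics/t9.png

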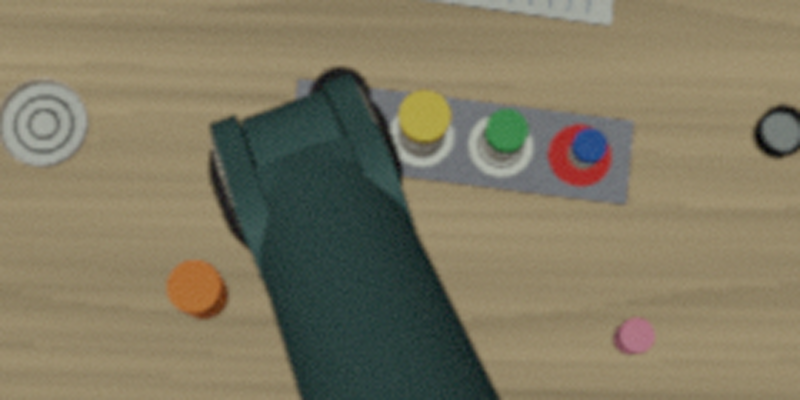

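The first three jars are within about 3 mm of their marks. The arm hides black in the top view, so I'll check it in the scene camera.

Run:
```python
from h import *
g=env.grab_frame("scene");p=env.camera_params("scene");x0=(.6416,.0571);z=.1
uv,_=sil(p,x0,.029,z-.016,z);u,v=uv.round().astype(int);V=cv2.cvtColor(g,cv2.COLOR_RGB2HSV)[...,2]
n,l,st,ce=cv2.connectedComponentsWithStats((V[v-25:v+26,u-25:u+26]<60).astype(np.uint8));i=l[25,25];c=ce[i]+[u-25,v-25]
x=solve(p,c,.029,z-.016,z,x0);print(uv,c,st[i],sil(p,x,.029,z-.016,z)[1],"err mm",(x-x0)*1000)
cv2.imwrite("pics/s9.png",cv2.resize(g[120:270,180:420],(800,500),interpolation=cv2.INTER_CUBIC)[:,:,::-1])
```

```text
[349.4384326  196.91298609] [349.15181518 197.8349835 ] [ 14  18  23  17 303] 358.5348953283392 err mm [ 3.68330777 -2.49486388]
```

View pics/s9.png

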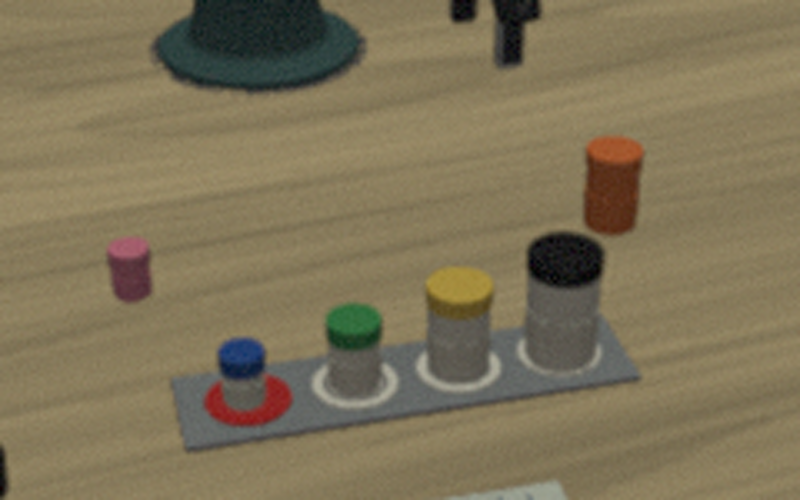

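All four jars stand upright in the right order on their marks, and the gripper is clear of them. Handing in.

```bash
python3 -c "
from station import env
print(env.hand_in())"
```

```text
the job is handed in; nothing more can be done
None
```

The job is handed in: blue, green, yellow and black stand upright in order from the red mark, each within about 5 mm of its mark's centre by camera, with the dish and loupe untouched (the hand-in returned no verdict).

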